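# Hang a padlock on the lock-out carousel

## Task

Turn the padlock carousel (it has a crank knob on top) until its one empty hook points forward, over the pointer on the carousel's base. Then take the padlock that stands on the bench and hang it by its shackle on that hook, so that it hangs freely and the hook still points forward.

Things in the scene. Friction and masses are not known exactly. Their poses are not given: they have to be found in the camera images.
- rack: Carousel fixed to the bench: round dark steel base flange (124 mm across, 11 mm high) with a slim upright post and a turning head on top. Origin on the vertical turning axis at bench level. Its -x axis points to its front, where a small bright pointer block (22 x 12 x 8 mm) sits on the flange's edge, 64 mm from the axis.
- rack_head (a joint): Angle of the turning head (rad, grows anticlockwise from above, no stops; 0 or any full turn: empty hook over the pointer). Friction 0.06 N m; it stays where left. Head: grey disc 96 mm across, top 156 mm above the bench, boss to 162, with four radial hooks 90 degrees apart; three carry padlocks that swing a little.
- crank_knob (a point): Black upright knob on the head disc, 20 mm thick, 162 to 202 mm above the bench, free to spin on its pin; this point lies on its axis, 184 mm above the bench, 37 mm from the carousel's axis. Seen from above it stands 135 degrees clockwise from the empty hook, diagonally between two occupied hooks.
- free_hook (a point): Point on top of the bar of the one empty hook, 82 mm from the carousel's axis, 153.5 mm above the bench: the shackle should rest here. Its -x axis points outwards along the bar, z up. The bar is 7 mm thick, clear from the disc's edge (48 mm from the axis) to the tip at 105 mm, where it turns up by 16 mm.
- free_hook_tip (a point): Top of the upturned tip of the empty hook, 105 mm from the carousel's axis, 169.5 mm above the bench.
- padlock: The only padlock on the bench, upright: brass body 28 x 50 x 44 mm (x, y, z), closed rigid shackle of 8 mm steel rod on top, 90 mm high in all, 0.2 kg. Origin under its centre; z up; y along its width, the plane of the shackle; a hook passes through along x. Legs at y = +-18 mm (44 mm outside, 28 inside), straight to 68 mm height, then a half-round arch; opening 44 to 82 mm above the origin.
- shackle_arch (a point): Underside of the top of the padlock's shackle arch, 82 mm above the padlock's origin.
Things that resemble listed ones, but are neither listed nor needed, are in the scene too. What is shaped like the padlock but purple is not meant.

How it is judged:
On the way:
1. the carousel is turned until the empty hook points forward, within 20 degrees of the pointer, the padlock not yet on it (x of free_hook in the frame of rack below -0.0771 m and distance between shackle_arch and free_hook above 0.06 m), for 0.2 s.
At the end, for the whole second after the job is handed in: The padlock hangs by its shackle on the empty hook's bar, between disc and tip: arch underside within 8 mm above the bar and 12 mm sideways, padlock within 20 degrees of upright and nearly still (0.08 m/s), hook within 30 degrees of the pointer (x of free_hook in the frame of rack below -0.071 m and x of shackle_arch in the frame of free_hook between -0.022 and 0.034 m and y of shackle_arch in the frame of free_hook between -0.012 and 0.012 m and z of shackle_arch in the frame of free_hook between -0.006 and 0.008 m and angle between padlock's own z axis and vertical below 0.35 rad and linear speed of padlock below 0.08 m/s); the robot touches nothing.
It also fails if it takes over 58 s, if anything falls off the work surface, if the arm or the gripper's body presses on something with over 40 N, if the wrist force passes 120 N, or if a joint passes its speed limit or range.

## Robot

A 7-joint arm with a two-finger parallel gripper is mounted at the origin on a cart in front of the work surface, level with it; the furniture and walls round the work are solid. World frame = base frame: x ahead of the robot, y to its left, z up, the work surface at z = 0. Lengths are in m, angles in rad, forces in N, time in s.
With the tool pointing down it reaches from about 0.4 to 0.85 m from the base axis. Payload 4.5 kg.
Tool frame: the origin (TCP) lies on the centre line of the jaws, within the pads' length; the fingertips stand 17 mm ahead of it and the grasp point (between the pads) lies 2 mm behind it (r.tip_reach is the distance from the TCP to the fingertips, in m); z points along the fingers, y is the line along which they close (so a half turn about z gives the same grasp; the last joint's range is limited). The gripper opens to 88 mm and grips with 3 to 60 N. Pads are 18 mm wide; open, the fingers measure 123 mm over their backs; the gripper's body (75 mm by 187 mm) begins 45 mm behind the grasp point.
Start: joints at [-1.16, 0.689, -0.195, 1.565, 0.157, 0.902, -0.215], TCP at [0.23, 0.581, 0.256] pointing down, gripper open.
Joint ranges: [-3.01, 3.01], [-0.46, 2.08], [-1.47, 1.51], [0.13, 2.56], [-1, 4.14], [0.04, 2.09], [-2.66, 2.66]. Speed limits (rad/s): [2.57, 2.57, 3.14, 3.14, 3.14, 3.14, 3.14].

## Interface

Orientations are given as a unit quaternion [x, y, z, w].
In Python, from plant import r gives the robot as it stands.
- The arm moves only by the tool step_arm, never from a script. Its argument "steps" is a list of rows, each a list of 7 numbers: the shift along the tool's x, y, z in cm, then the turn, a rotation vector about the tool's x, y, z in degrees, then the gripper's target within -1 to 1 (shut at 1, half-way at 0, fully open at -1). A call has 1 to 8 rows; each row shifts and turns the commanded pose from where the row before left it, along the tool's axes as they then stand; what a row does not reach is not made up. A row lasts 1/8 s, in which the tool goes at most 62.5 mm and 10.7 degrees, less where a joint would pass 70% of its speed; a pose out of reach is approached as far as the arm can. A call with a gripper value outside its range is refused whole. The fingers move at their own pace and stop on an object; "force" is the grip in N (left out, the last holds). Time passes only in rows, so rows that do not move let the fingers close. It gives the time, the measured TCP pose, the force, the opening and the grip force at its end, in the units of the state.
- r.get_state(): the state, without advancing time (a new reading comes with each control period).
- r.snapshot(name): name is "scene" or "side" or "wrist"; returns a dict with "pixels" (480x640x3 uint8, red, green, blue), "fx", "fy", "cx", "cy" (pixels), "dist_coeffs" ([k1, k2, p1, p2, k3] as OpenCV has them; the pictures are not rectified), "cam_to_world" (4x4, takes a point from camera to world coordinates). Camera axes: x right, y down, z forward; pixel columns grow to the right and rows downward; lengths in m; the calibration is good to about 2 mm. A picture is of the moment at which its call begins. There is no depth.
- r.finish_job(): hands the job in; it is judged then, once.
The state is a dict: "clock": time; "q": joint angles; "qd": joint speeds; "joint_torque": joint torques, N m; "tool_pos": TCP position; "eef_rot": TCP orientation; "contact_force": force on the tool from outside, world axes, zero at the start; "moment": the same for the moment, N m; "opening": opening from 0.0 (shut) to 1.0 (fully open); "finger_force": force on a finger pad.
Only numpy, scipy, OpenCV 4.12 (cv2) and the standard library are available. Lean on these libraries where they do the work, as an engineer would, in place of code of your own. Each camera call takes 0.05 s, during which the arm holds its last target. There are 200 camera calls.

## Working session

There is one attempt and no reset: what is moved stays moved. The work goes in short steps, Python scripts to look and compute and a tool call to move; the robot and the scene stay as the last step left them, time stands still between calls to the robot, and variables do not carry over. Pictures are saved under pics/ and viewed, at most 10 in all, crops included, and the job is handed in when it is done.

Besides the shell and the picture viewer there is one more tool, called after "Call:" by a JSON object that holds its "fn" and its "kwargs". step_arm: Moves the arm, as the interface text tells. Its arguments: {"type":"object","properties":{"steps":{"type":"array","items":{"type":"array","items":{"type":"number"}}},"force":{"type":"number"}},"required":["steps"]}

```bash
mkdir -p pics
cat > h.py <<'E'
import numpy as np, cv2
from scipy.spatial.transform import Rotation as R
from plant import r
def snap(n,f):
    s=r.snapshot(n); cv2.imwrite('pics/'+f+'.png',cv2.cvtColor(s['pixels'],cv2.COLOR_RGB2BGR))
    np.savez('pics/'+f+'.npz',**{k:np.array(v) for k,v in s.items()}); return s
def load(f): return dict(np.load('pics/'+f+'.npz'))
def K(s): return np.array([[s['fx'],0,s['cx']],[0,s['fy'],s['cy']],[0,0,1]],float)
def ray(s,uv):
    p=cv2.undistortPoints(np.array([[uv]],float),K(s),np.array(s['dist_coeffs'],float))[0,0]
    T=np.array(s['cam_to_world']); return T[:3,3],T[:3,:3]@np.array([p[0],p[1],1])
def atz(s,uv,z):
    o,d=ray(s,uv); return o+d*(z-o[2])/d[2]
def proj(s,P):
    T=np.linalg.inv(np.array(s['cam_to_world'])); rv=cv2.Rodrigues(T[:3,:3])[0]
    return cv2.projectPoints(np.array(P,float).reshape(-1,1,3),rv,T[:3,3],K(s),np.array(s['dist_coeffs'],float))[0][:,0]
E
python3 - <<'E'
from h import *
a=snap('scene','sc0');b=snap('side','si0');
for s in (a,b): print(np.round(s['cam_to_world'],3).tolist(), s['fx'])
st=r.get_state(); print(st['clock'],st['tool_pos'],st['eef_rot'],st['opening'])
E
```

```text
[[0.885, -0.312, 0.347, 0.158], [-0.466, -0.623, 0.629, -0.59], [0.02, -0.718, -0.696, 0.882], [0.0, 0.0, 0.0, 1.0]] 546.1778425237208
[[0.883, -0.203, 0.424, 0.074], [-0.469, -0.338, 0.816, -0.778], [-0.023, -0.919, -0.394, 0.552], [0.0, 0.0, 0.0, 1.0]] 462.423001005019
0.1 [0.22979948 0.58064692 0.25499794] [ 1.87245723e-01  9.82312764e-01 -8.14225862e-04 -1.04037304e-04] 1.002882123329141
```

View pics/sc0.png

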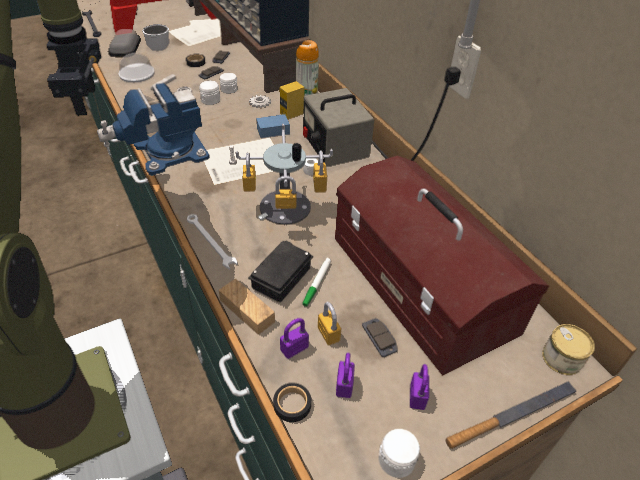

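View pics/si0.png

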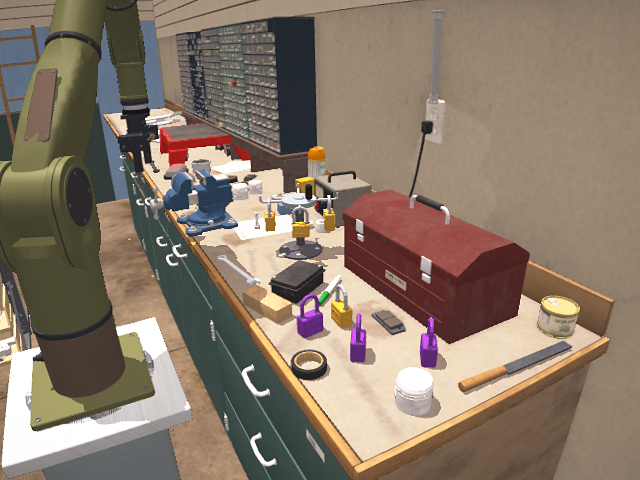

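The scene shows the carousel with its base at about (285,205), its disc at (285,157) and its knob at (296,152). Padlocks hang at (249,175), (320,175) and (285,198), so the empty hook points away from the camera, near (284,130). Padlock candidates on the bench are brass at (329,325) and purple at (294,338), (346,378) and (420,388). Only the brass one fits the description. I'll confirm with an enlarged crop.

Run:
```python
from h import *
a=cv2.imread('pics/sc0.png')
c=cv2.resize(a[115:230,220:350],None,fx=4,fy=4,interpolation=cv2.INTER_CUBIC)[:460]
d=cv2.resize(a[290:360,300:360],None,fx=4.6,fy=4.6,interpolation=cv2.INTER_CUBIC)
o=np.zeros((460,520+276,3),np.uint8);o[:,:520]=c;o[:d.shape[0],520:520+d.shape[1]]=d
cv2.imwrite('pics/c1.png',o)
s=load('sc0')
for n,uv,z in [('flange',(285,207),.011),('disc',(285,156),.156),('knobtop',(296,145),.202),('lock_base',(332,338),0),('locktop',(328,306),.09)]:
    print(n,np.round(atz(s,uv,z),3))
```

```text
flange [0.582 0.298 0.011]
disc [0.587 0.305 0.156]
knobtop [0.598 0.273 0.202]
lock_base [ 0.501 -0.075  0.   ]
locktop [ 0.494 -0.063  0.09 ]
```

View pics/c1.png

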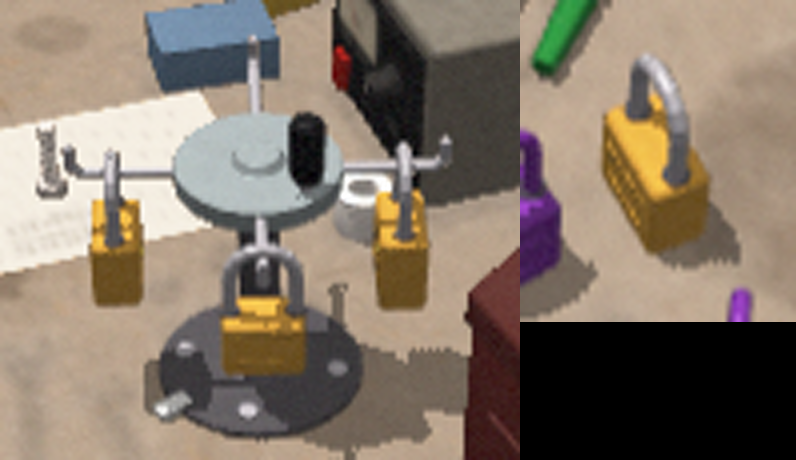

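The crop confirms brass is the lock on the bench. Its shackle plane runs from upper-left to lower-right in the image. The empty hook's tip is at about (283,125), the pointer at (263,216) and the knob's top at (296,145).

Run:
```python
from h import *
s=load('sc0')
c=lambda x,y:(220+x/4-.4,115+y/4-.4)
l=lambda x,y:(300+(x-520)/4.6-.4,290+y/4.6-.4)
P={}
for n,uv,z in [('fl_l',c(160,368),.011),('fl_r',c(362,368),.011),('fl_bot',c(255,436),.009),('boss',c(258,152),.162),('disc_l',c(172,165),.156),('disc_r',c(343,165),.156),('disctop',c(256,113),.156),('tip',c(253,40),.1695),('tipl',c(67,150),.1695),('tipr',c(445,140),.1695),('knobtop',c(306,117),.202),('pointer',c(172,402),.018),
 ('legL',l(640,112),.05),('legR',l(677,170),.05),('cornerFront',l(655,252),0),('cornerR',l(703,215),0),('cTL',l(606,105),.044),('cR',l(708,182),.044),('cF',l(652,207),.044),('archtop',l(655,60),.09)]:
    P[n]=atz(s,uv,z); print(n,np.round(P[n],3))
ax=(P['tipl']+P['tipr'])[:2]/2
for n in ['tip','tipl','tipr','knobtop','pointer']:
    v=P[n][:2]-P['boss'][:2]; print(n,np.linalg.norm(v),np.degrees(np.arctan2(v[1],v[0])))
print(ax)
d=P['legR']-P['legL'];print(np.linalg.norm(d),np.degrees(np.arctan2(d[1],d[0])),(P['legR']+P['legL'])/2)
d=P['cF']-P['cTL'];print(np.linalg.norm(d),np.degrees(np.arctan2(d[1],d[0])),(P['cR']+P['cTL'])/2)
```

```text
fl_l [0.528 0.327 0.011]
fl_r [0.637 0.273 0.011]
fl_bot [0.554 0.25  0.009]
boss [0.587 0.309 0.162]
disc_l [0.542 0.327 0.156]
disc_r [0.628 0.285 0.156]
disctop [0.606 0.352 0.156]
tip [0.628 0.402 0.169]
tipl [0.489 0.348 0.169]
tipr [0.68  0.264 0.169]
knobtop [0.6   0.277 0.202]
pointer [0.519 0.289 0.018]
legL [ 0.498 -0.051  0.05 ]
legR [ 0.497 -0.083  0.05 ]
cornerFront [ 0.488 -0.085  0.   ]
cornerR [ 0.516 -0.078  0.   ]
cTL [ 0.489 -0.037  0.044]
cR [ 0.508 -0.09   0.044]
cF [ 0.481 -0.091  0.044]
archtop [ 0.499 -0.057  0.09 ]
tip 0.10104201023064534 65.67894096878295
tipl 0.10521032599173079 158.3610772456251
tipr 0.10398505873271442 -25.71453336054803
knobtop 0.03532697460426014 -68.14409795505154
pointer 0.07068639251672272 -163.2077755928179
[0.58475696 0.30631196]
0.03236060578409887 -91.51260748994824 [ 0.49738342 -0.06686976  0.05      ]
0.05400440763944088 -98.48085356277855 [ 0.49853595 -0.06374377  0.044     ]
```

Run:
```python
from h import *
s=load('sc0')
for n,uv,z in [('vise top',(175,90),.18),('vise right',(205,100),.15),('vise base r',(208,155),0),('toolbox near',(338,225),0),('toolbox top',(337,190),.1),('purpleL',(294,352),0),('purpleL top',(294,322),.09),('purpleR',(346,393),0),('purpleR top',(347,356),.09),('instr',(310,140),.1),('instr handle',(338,97),.15),('wallet',(310,250),.03)]:
    print(n,np.round(atz(s,uv,z),3))
```

```text
vise top [0.447 0.648 0.18 ]
vise right [0.512 0.619 0.15 ]
vise base r [0.494 0.593 0.   ]
toolbox near [ 0.671  0.197 -0.   ]
toolbox top [0.668 0.207 0.1  ]
purpleL [ 0.421 -0.07   0.   ]
purpleL top [ 0.422 -0.067  0.09 ]
purpleR [ 0.465 -0.189  0.   ]
purpleR top [ 0.471 -0.171  0.09 ]
instr [0.705 0.406 0.1  ]
instr handle [0.826 0.482 0.15 ]
wallet [0.56  0.129 0.03 ]
```

Call:
{"fn": "step_arm", "kwargs": {"steps": [[0,0,-4,0,0,0,-1],[-5,-1.6,-2,0,0,0,-1],[-5.8,-1.9,0,0,0,0,-1],[-5.8,-1.9,0,0,0,0,-1],[-5.8,-1.9,0,0,0,0,-1],[-5.8,-1.9,0,0,0,0,-1],[-5.8,-1.9,0,0,0,0,-1],[-5.8,-1.9,0,0,0,0,-1]]}}

```text
clock: 1.1
tool_pos: [0.5533, 0.3123, 0.3154]
eef_rot: [0.187, 0.982, -0.0, -0.0]
contact_force: [0.4, 0.0, -0.2]
opening: 1.0
finger_force: 0.0
```

Run:
```python
from h import *
s=snap('wrist','w1'); print(np.round(s['cam_to_world'],3).tolist(), r.get_state()['tool_pos'])
for n,P in [('axis',(.585,.306,.162)),('knob',(.6,.275,.202)),('tip',(.628,.402,.1695)),('pointer',(.519,.289,.018))]: print(n,proj(s,P).round())
```

```text
[[0.368, 0.888, 0.275, 0.481], [0.93, -0.351, -0.108, 0.342], [0.001, 0.296, -0.955, 0.444], [0.0, 0.0, 0.0, 1.0]] [0.5616538  0.30249255 0.31493492]
axis [[311. 263.]]
knob [[282. 311.]]
tip [[433. 271.]]
pointer [[277. 179.]]
```

View pics/w1.png

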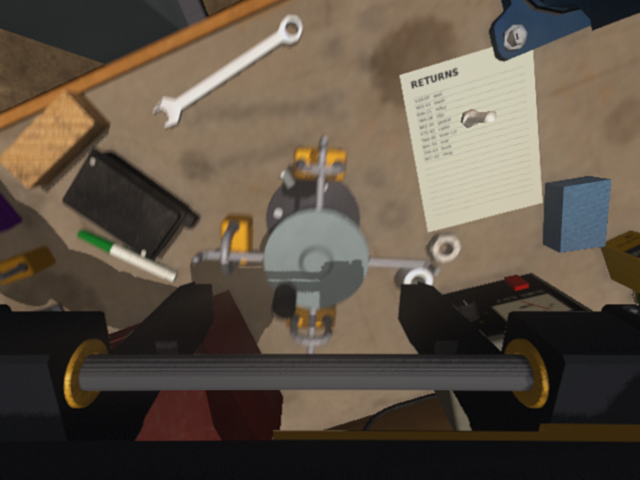

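The wrist view shows the disc's boss at (316,260), the knob's top at about (285,293), the empty hook running right to about (432,265), and the pointer at about (288,178).

Run:
```python
from h import *
s=load('w1')
b=atz(s,(316,259),.162)
for n,uv,z in [('boss',(316,259),.162),('knob',(285,294),.202),('tip',(432,265),.1695),('tipL',(197,258),.1695),('tipUp',(324,139),.1695),('pointer',(288,179),.018)]:
    p=atz(s,uv,z); v=(p-b)[:2]; print(n,p.round(3),np.hypot(*v).round(3),np.degrees(np.arctan2(v[1],v[0])).round(1))
st=r.get_state(); M=R.from_quat(st['eef_rot']).as_matrix()
p=b; print(M.round(3), st['tool_pos'])
```

```text
boss [0.583 0.311 0.162] 0.0 0.0
knob [0.587 0.283 0.202] 0.029 -82.5
tip [0.622 0.403 0.169] 0.1 66.9
tipL [0.542 0.218 0.169] 0.102 -113.7
tipUp [0.491 0.353 0.169] 0.102 155.6
pointer [0.524 0.301 0.018] 0.06 -170.4
[[-0.925  0.38   0.006]
 [ 0.38   0.925 -0.008]
 [-0.009 -0.005 -1.   ]] [0.5616538  0.30249255 0.31493492]
```

Call:
{"fn": "step_arm", "kwargs": {"steps": [[-4.2,-1.1,0,0,0,0,-1],[0,0,5,0,0,0,-1],[0,0,0,0,0,0,-1],[0,0,0,0,0,0,-1]]}}

```text
clock: 1.65
tool_pos: [0.587, 0.2894, 0.2668]
eef_rot: [0.187, 0.982, 0.001, 0.0]
contact_force: [0.1, 0.2, 0.2]
opening: 1.001
finger_force: 0.0
```

Run:
```python
from h import *
s=snap('wrist','w2'); st=r.get_state(); print(st['tool_pos'],st['eef_rot'])
g=cv2.cvtColor(s['pixels'],cv2.COLOR_RGB2GRAY)
for P in [(.597,.276,.202),(.597,.276,.162),(.584,.309,.162)]: print(proj(s,P).round())
cv2.imwrite('pics/w2c.png',cv2.imread('pics/w2.png')[100:480])
```

```text
[0.58735986 0.28962106 0.26748236] [1.86610991e-01 9.82432962e-01 1.10012338e-03 7.76281805e-04]
[[290. 288.]]
[[292. 264.]]
[[328. 233.]]
```

View pics/w2c.png

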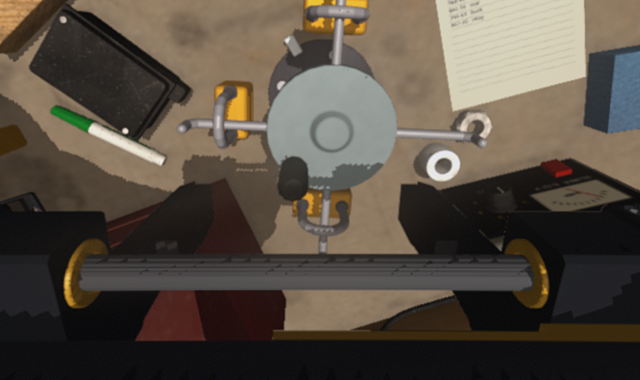

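The boss is at (331,231) and the knob's top at about (294,286), both as predicted, so I'll descend around the knob and grip it.

Call:
{"fn": "step_arm", "kwargs": {"steps": [[-1.5,-0.9,0,0,0,0,-1],[0,0,4,0,0,0,-1],[0,0,4,0,0,0,-1],[0,0,0,0,0,0,0],[0,0,0,0,0,0,1],[0,0,0,0,0,0,1],[0,0,0,0,0,0,1],[0,0,0,0,0,0,1]], "force": 12}}

```text
clock: 2.7
tool_pos: [0.5981, 0.2745, 0.1864]
eef_rot: [0.187, 0.982, 0.0, 0.0]
contact_force: [0.3, -1.4, -0.4]
opening: 0.459
finger_force: 0.0
```

Call:
{"fn": "step_arm", "kwargs": {"steps": [[0,0,0,0,0,0,1],[0,0,0,0,0,0,1],[0,0,0,0,0,0,1],[0,0,0,0,0,0,1],[0,0,0,0,0,0,1]]}}

```text
clock: 3.32
tool_pos: [0.5979, 0.2751, 0.1858]
eef_rot: [0.187, 0.982, 0.001, 0.0]
contact_force: [1.6, 2.5, -0.1]
opening: 0.223
finger_force: 12.0
```

Run:
```python
from h import *
s=load('w2'); b=atz(s,(331,231),.162)
for n,uv,z in [('boss',(331,231),.162),('pointer',(291,146),.019),('tip',(484,243),.1695),('tipL',(183,228),.1695)]:
    p=atz(s,uv,z); v=(p-b)[:2]; print(n,p.round(4),np.hypot(*v).round(3),np.degrees(np.arctan2(v[1],v[0])).round(1))
# arc rows in tool axes, axis (.584,.309), from knob at -68, +16 deg each
M=np.array([[-.93,.368],[.368,.93]])
ax=np.array([.584,.309]);k=lambda a:ax+.037*np.array([np.cos(np.radians(a)),np.sin(np.radians(a))])
for a in range(-68,60,16): print(a+16,k(a+16).round(4),(M@(k(a+16)-k(a))*100).round(2))
print(r.get_state()['opening'],r.get_state()['finger_force'])
```

```text
boss [0.5836 0.3112 0.162 ] 0.0 0.0
pointer [0.5222 0.2996 0.019 ] 0.062 -169.3
tip [0.6285 0.4071 0.1695] 0.106 64.9
tipL [0.5422 0.218  0.1695] 0.102 -114.0
-52 [0.6068 0.2798] [-0.64  0.81]
-36 [0.6139 0.2873] [-0.39  0.95]
-20 [0.6188 0.2963] [-0.12  1.02]
-4 [0.6209 0.3064] [0.17 1.02]
12 [0.6202 0.3167] [0.44 0.93]
28 [0.6167 0.3264] [0.68 0.77]
44 [0.6106 0.3347] [0.87 0.55]
60 [0.6025 0.341 ] [0.99 0.29]
0.22292345094689417 11.99998008320108
```

The fingers are on the knob (opening × 88 mm ≈ 20 mm). Now the arc.

Call:
{"fn": "step_arm", "kwargs": {"steps": [[-0.64,0.81,0,0,0,0,1],[-0.39,0.95,0,0,0,0,1],[-0.12,1.02,0,0,0,0,1],[0.17,1.02,0,0,0,0,1]]}}

```text
clock: 3.82
tool_pos: [0.6224, 0.3049, 0.1858]
eef_rot: [0.188, 0.982, -0.001, 0.001]
contact_force: [-0.2, -3.8, 2.6]
opening: 0.223
finger_force: 12.0
```

Call:
{"fn": "step_arm", "kwargs": {"steps": [[0.44,0.93,0,0,0,0,1],[0.68,0.77,0,0,0,0,1],[0.87,0.55,0,0,0,0,1],[0.99,0.29,0,0,0,0,1],[0,0,0,0,0,0,1],[0,0,0,0,0,0,1]]}}

```text
clock: 4.58
tool_pos: [0.6006, 0.3436, 0.1858]
eef_rot: [0.186, 0.983, 0.002, -0.002]
contact_force: [-1.3, 4.1, 0.9]
opening: 0.22
finger_force: 12.0
```

Run:
```python
from h import *
a=snap('scene','sc1'); w=snap('wrist','w3'); st=r.get_state(); print(st['tool_pos'],st['contact_force'],st['clock'])
A=cv2.imread('pics/sc1.png'); W=cv2.imread('pics/w3.png')
c=cv2.resize(A[115:230,220:350],None,fx=3.4,fy=3.4,interpolation=cv2.INTER_CUBIC)
W=cv2.resize(W[0:400,180:538],(350,391))
o=np.zeros((391,442+350,3),np.uint8);o[:c.shape[0],:442]=c[:391];o[:,442:]=W
cv2.imwrite('pics/c2.png',o)
```

```text
[0.60202071 0.34285544 0.18586528] [ 1.70249621  5.86618898 -1.11557927] 4.675
```

View pics/c2.png

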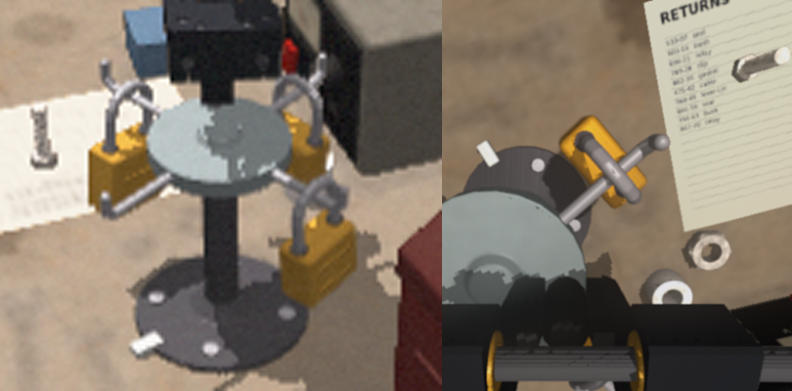

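The empty hook now points forward-left in the scene (tip at about (251.5,174)), roughly above the pointer at (263,216). All three hung locks are still on.

Run:
```python
from h import *
s=load('sc1');w=load('w3')
c=lambda x,y:(220+x/3.4-.4,115+y/3.4-.4)
ww=lambda x,y:(180+(x-442)*358/350,y*400/391)
b=atz(s,c(221,128),.162);print('boss',b)
for n,uv,z in [('tip',c(107,198),.1695),('pointer',c(147,342),.019),('opp tip',c(322,62),.1695),('tipBL',c(105,66),.1695)]:
    p=atz(s,uv,z); v=p[:2]-[.585,.3085]; print(n,p.round(4),np.hypot(*v).round(3),np.degrees(np.arctan2(v[1],v[0])).round(1))
for n,uv,z in [('tipw',ww(658,142),.1695),('pointer',ww(487,153),.019),('boss',ww(492,275),.162)]:
    p=atz(w,uv,z); v=p[:2]-[.585,.3085]; print(n,p.round(4),np.hypot(*v).round(3),np.degrees(np.arctan2(v[1],v[0])).round(1))
```

```text
boss [0.58839179 0.31017648 0.162     ]
tip [0.4885 0.2661 0.1695] 0.105 -156.3
pointer [0.5191 0.2875 0.019 ] 0.069 -162.3
opp tip [0.6787 0.3388 0.1695] 0.098 17.9
tipBL [0.5448 0.3991 0.1695] 0.099 113.9
tipw [0.5479 0.4073 0.1695] 0.106 110.6
pointer [0.5224 0.3039 0.019 ] 0.063 -175.8
boss [0.5799 0.3139 0.162 ] 0.007 133.5
```

Call:
{"fn": "step_arm", "kwargs": {"steps": [[-0.4,0,0,0,0,0,1],[0,0,0,0,0,0,1],[0,0,0,0,0,0,-0.2],[0,0,0,0,0,0,-0.2],[0,0,0,0,0,0,-0.2],[0,0,-4,0,0,0,-0.2],[0,0,-5,0,0,0,-0.2],[0,0,-5,0,0,0,-0.2]]}}

```text
clock: 5.68
tool_pos: [0.6061, 0.3384, 0.327]
eef_rot: [0.187, 0.982, -0.001, -0.0]
contact_force: [0.5, 0.0, -0.0]
opening: 0.601
finger_force: 0.0
```

Call:
{"fn": "step_arm", "kwargs": {"steps": [[-0.68,-5.9,0,0,0,0,-1],[-0.68,-5.9,0,0,0,0,-1],[-0.68,-5.9,0,0,0,0,-1],[-0.68,-5.9,0,0,0,0,-1],[-0.68,-5.9,0,0,0,0,-1],[-0.68,-5.9,0,0,0,0,-1],[-0.68,-5.9,0,0,0,0,-1],[0,0,0,0,0,0,-1]]}}

```text
clock: 6.68
tool_pos: [0.4966, -0.0688, 0.3257]
eef_rot: [0.193, 0.981, -0.002, -0.001]
contact_force: [0.4, -0.2, -0.1]
opening: 1.005
finger_force: 0.0
```

Call:
{"fn": "step_arm", "kwargs": {"steps": [[0,0,4,0,0,-9,-1],[0,0,4,0,0,-9,-1],[0,0,0,0,0,0,-1],[0,0,0,0,0,0,-1]]}}

```text
clock: 7.18
tool_pos: [0.4995, -0.0619, 0.2468]
eef_rot: [0.032, 0.999, 0.0, 0.001]
contact_force: [0.7, -0.5, 0.5]
opening: 1.0
finger_force: 0.0
```

Run:
```python
from h import *
w=snap('wrist','w4'); sd=snap('side','si1'); sc=snap('scene','sc2'); st=r.get_state(); print(st['tool_pos'],R.from_quat(st['eef_rot']).as_matrix().round(3).tolist(),st['clock'])
print('pred lock top',proj(w,[(.498,-.065,.09),(.498,-.065,.0)]).round())
W=cv2.imread('pics/w4.png');S=cv2.imread('pics/si1.png');A=cv2.imread('pics/sc2.png')
o=np.zeros((600,800,3),np.uint8)
o[:300,:400]=cv2.resize(W,(400,300))
u=[int(x) for x in proj(w,(.498,-.065,.06))[0]]
x0=min(max(u[0]-100,0),440);y0=min(max(u[1]-75,0),330);print('crop',x0,y0)
o[:300,400:]=cv2.resize(W[y0:y0+150,x0:x0+200],(400,300),interpolation=cv2.INTER_CUBIC)
o[300:,:400]=cv2.resize(S[185:260,250:350],(400,300),interpolation=cv2.INTER_CUBIC)
o[300:,400:]=cv2.resize(A[140:230,225:345],(400,300),interpolation=cv2.INTER_CUBIC)
cv2.imwrite('pics/c3.png',o)
```

```text
[ 0.49965693 -0.06217112  0.2472126 ] [[-0.998, 0.064, 0.003], [0.064, 0.998, -0.0], [-0.003, -0.0, -1.0]] 7.325
pred lock top [[300. 225.]
 [301. 204.]]
crop 200 141
```

View pics/c3.png

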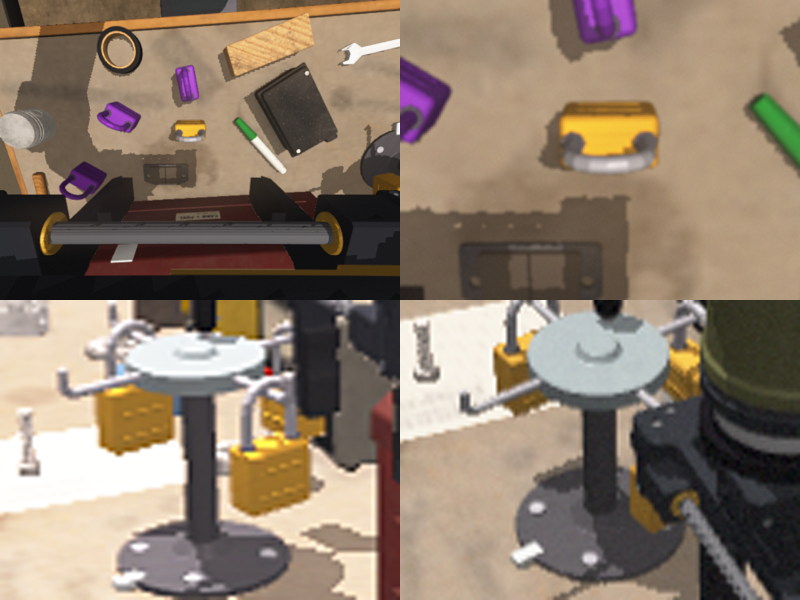

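The wrist view shows the brass lock at about (304,222), its width in line with the jaws. In the side and scene crops the hook points forward, above the pointer.

Run:
```python
from h import *
w=load('w4');s=load('si1');a=load('sc2')
f=lambda x,y:(200+(x-400)/2-.25,141+y/2-.25)
print('top',atz(w,f(609,164),.087).round(4)); l,rr=atz(w,f(570,143),.068),atz(w,f(648,143),.068);print(l,rr,(l+rr)/2,np.degrees(np.arctan2(*(rr-l)[[1,0]])))
l,rr=atz(w,f(563,103),.044),atz(w,f(656,101),.044);print('edge',np.linalg.norm(l-rr),(l+rr)/2,np.degrees(np.arctan2(*(rr-l)[[1,0]])))
fs=lambda x,y:(250+x/4-.4,185+(y-300)/4-.4); fa=lambda x,y:(225+(x-400)/3.333-.35,140+(y-300)/3.333-.35)
def tri(u,v):
    (o1,d1),(o2,d2)=ray(s,u),ray(a,v); A=np.stack([d1,-d2],1); t=np.linalg.lstsq(A,o2-o1,rcond=None)[0]
    p,q=o1+t[0]*d1,o2+t[1]*d2; return (p+q)/2,np.linalg.norm(p-q)
for n,u,v,z in [('tip',(62,372),(465,396),.1695),('pointer',(130,575),(528,550),.018),('boss',(196,345),(599,343),.162),('base',(204,558),(600,525),.011)]:
    p,e=tri(fs(*u),fa(*v)); print(n,p.round(4),e.round(4),'side',atz(s,fs(*u),z).round(4),'scene',atz(a,fa(*v),z).round(4))
```

```text
top [ 0.4974 -0.0615  0.087 ]
[ 0.49130194 -0.07908358  0.068     ] [ 0.49362587 -0.04329206  0.068     ] [ 0.4924639  -0.06118782  0.068     ] 86.28502207690596
edge 0.045279953245238265 [ 0.47763906 -0.06005227  0.044     ] 87.52799611522225
tip [0.4818 0.2876 0.1686] 0.0001 side [0.4808 0.285  0.1695] scene [0.4814 0.2864 0.1695]
pointer [0.5255 0.2995 0.0084] 0.0015 side [0.5182 0.2801 0.018 ] scene [0.5207 0.29   0.018 ]
boss [0.5874 0.3082 0.1627] 0.0011 side [0.5889 0.3101 0.162 ] scene [0.5874 0.3094 0.162 ]
base [0.5842 0.3028 0.0062] 0.0019 side [0.5806 0.293  0.011 ] scene [0.581  0.2984 0.011 ]
```

Call:
{"fn": "step_arm", "kwargs": {"steps": [[0.3,0,5,0,0,0,-1],[0,0,5,0,0,0,-1],[0,0,5,0,0,0,-1],[0,0,3.2,0,0,0,-1],[0,0,0,0,0,0,-1],[0,0,0,0,0,0,1],[0,0,0,0,0,0,1],[0,0,0,0,0,0,1]], "force": 30}}

```text
clock: 8.32
tool_pos: [0.4964, -0.0623, 0.0649]
eef_rot: [0.032, 1.0, 0.0, 0.001]
contact_force: [-0.0, 0.4, 0.7]
opening: 0.683
finger_force: 0.0
```

Call:
{"fn": "step_arm", "kwargs": {"steps": [[0,0,0,0,0,0,1],[0,0,0,0,0,0,1],[0,0,0,0,0,0,1]]}}

```text
clock: 8.7
tool_pos: [0.4958, -0.0625, 0.064]
eef_rot: [0.031, 1.0, -0.0, 0.0]
contact_force: [-0.1, -1.1, 5.0]
opening: 0.485
finger_force: 30.0
```

Call:
{"fn": "step_arm", "kwargs": {"steps": [[0,0,-2,0,0,0,1],[0,0,-4,0,0,0,1],[0,0,-4,0,0,-7.6,1],[0,0,-4,0,0,-7.7,1],[0,0,-4,0,0,0,1],[0,0,0,0,0,0,1]]}}

```text
clock: 9.45
tool_pos: [0.4969, -0.0621, 0.2457]
eef_rot: [-0.102, 0.995, -0.0, 0.002]
contact_force: [0.7, -0.8, -2.5]
opening: 0.483
finger_force: 30.0
```

Call:
{"fn": "step_arm", "kwargs": {"steps": [[-0.2,3,0,0,0,0,1],[-0.2,5.7,0,0,0,0,1],[-0.2,5.7,0,0,0,0,1],[-0.2,5.7,0,0,0,0,1],[-0.2,5.7,0,0,0,0,1],[-0.2,5.7,0,0,0,0,1],[-0.1,2.9,0,0,0,0,1],[0,0,0,0,0,0,1]]}}

```text
clock: 10.45
tool_pos: [0.4365, 0.2799, 0.242]
eef_rot: [-0.105, 0.994, 0.0, -0.001]
contact_force: [0.3, -0.4, -2.2]
opening: 0.483
finger_force: 30.0
```

Call:
{"fn": "step_arm", "kwargs": {"steps": [[0,0,4,0,0,0,1],[0,0,4,0,0,0,1],[0,0,0,0,0,0,1],[0,0,0,0,0,0,1]]}}

```text
clock: 10.95
tool_pos: [0.4389, 0.2767, 0.1642]
eef_rot: [-0.102, 0.995, -0.0, 0.0]
contact_force: [-0.1, -0.3, -1.2]
opening: 0.488
finger_force: 30.0
```

Run:
```python
from h import *
w=snap('wrist','w5'); sd=snap('side','si2'); sc=snap('scene','sc3'); st=r.get_state(); print(st['tool_pos'],R.from_quat(st['eef_rot']).as_matrix().round(3).tolist(),st['clock'],st['opening'],st['finger_force'])
p=st['tool_pos']+np.array([0,0,-.02])
W=cv2.imread('pics/w5.png')
o=np.zeros((600,800,3),np.uint8)
o[:300,:400]=cv2.resize(W,(400,300))
def crop(s,f,P,wd,x,y):
    u=proj(s,P)[0]; h=int(wd*.75); x0=int(min(max(u[0]-wd/2,0),640-wd));y0=int(min(max(u[1]-h/2,0),480-h)); print(f,x0,y0,400/wd)
    o[y:y+300,x:x+400]=cv2.resize(cv2.imread('pics/%s.png'%f)[y0:y0+h,x0:x0+wd],(400,300),interpolation=cv2.INTER_CUBIC)
m=(p+[.54,.295,.15])/2
crop(w,'w5',m,240,400,0);crop(sd,'si2',m,100,0,300);crop(sc,'sc3',m,120,400,300)
cv2.imwrite('pics/c4.png',o)
```

```text
[0.43935717 0.27752768 0.16507909] [[-0.979, -0.202, 0.002], [-0.202, 0.979, 0.002], [-0.002, 0.001, -1.0]] 11.1 0.48426601340295505 29.994125878438354
w5 180 300 1.6666666666666667
si2 218 172 4.0
sc3 188 130 3.3333333333333335
```

View pics/c4.png

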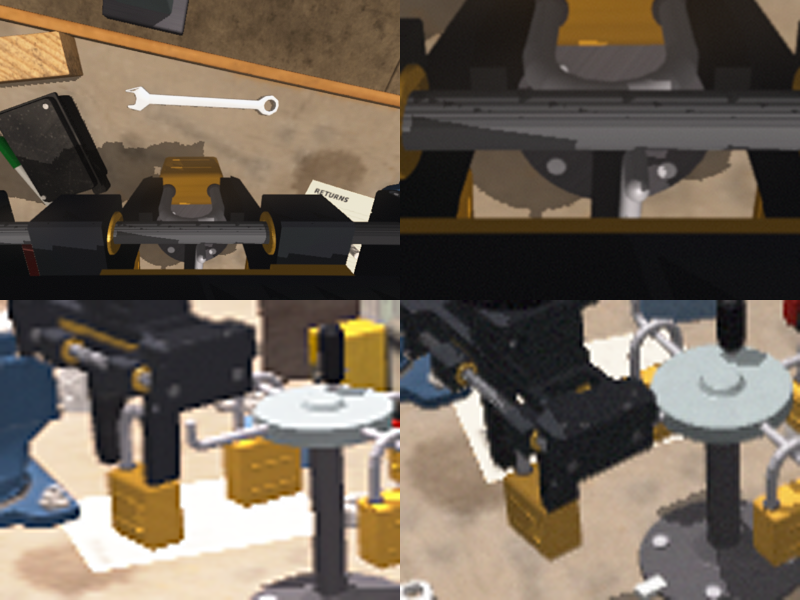

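The wrist view shows the lock upright in the jaws. The hook's bar is visible beyond it at about (321,395–428), a little right of the lock's centre line.

Run:
```python
from h import *
w=load('w5');s=load('si2');st=r.get_state();p=st['tool_pos'];M=R.from_quat(st['eef_rot']).as_matrix()
f=lambda x,y:(180+(x-400)/1.6667-.2,300+y/1.6667-.2)
for n,uv,z in [('hook bar low',f(633,212),.1535),('hook tip',f(635,158),.1695),('lockarch',f(621,75),.165+.02),('leg L',f(552,10),.145),('leg R',f(676,10),.145)]:
    q=atz(w,uv,z); print(n,q.round(4),'tool',((q-p)@M).round(4))
fs=lambda x,y:(218+x/4-.4,172+(y-300)/4-.4)
print('tip side',atz(s,fs(189,425),.1695), 'expected at', proj(s,[(.4815,.2865,.1695),(.483,.287,.147)]).round(1), fs(189,425),fs(192,443))
# lock bottom expected px
c=p+[0,0,-.065]; print('lock bottom corners exp', proj(s,[c+M@[a,b,0] for a in(-.014,.014) for b in (-.025,.025)]).round(1), 'seen', fs(112,533),fs(155,552),fs(184,538))
```

```text
hook bar low [0.503  0.2989 0.1535] tool [-0.0667  0.0081  0.0118]
hook tip [0.4693 0.2915 0.1695] tool [-0.0322  0.0076 -0.0043]
lockarch [0.4349 0.2801 0.185 ] tool [ 0.0038  0.0035 -0.0199]
leg L [0.4445 0.2625 0.145 ] tool [-0.0019 -0.0158  0.0201]
leg R [0.4373 0.2977 0.145 ] tool [-0.002   0.0201  0.0201]
tip side [0.47946274 0.28353002 0.1695    ] expected at [[265.1 202.4]
 [266.2 210.4]] (264.85, 202.85) (265.6, 207.35)
lock bottom corners exp [[263.  232.9]
 [252.5 227.5]
 [253.8 235.8]
 [243.4 230.3]] seen (245.6, 229.85) (256.35, 234.6) (263.6, 231.1)
```

Call:
{"fn": "step_arm", "kwargs": {"steps": [[0,0.3,0.4,0,0,0,1],[0,0,0,0,0,0,1],[-1.5,0,0,0,0,0,1],[-1.5,0,0,0,0,0,1],[-1.0,0,0,0,0,0,1],[0,0,0,0,0,0,1]]}}

```text
clock: 11.85
tool_pos: [0.4776, 0.2884, 0.1597]
eef_rot: [-0.102, 0.995, 0.0, 0.0]
contact_force: [-1.4, -0.4, -1.9]
opening: 0.485
finger_force: 30.0
```

Call:
{"fn": "step_arm", "kwargs": {"steps": [[-0.8,0,0,0,0,0,1],[-0.8,0,0,0,0,0,1],[-0.9,0,0,0,0,0,1],[0,0,0,0,0,0,1]]}}

```text
clock: 12.35
tool_pos: [0.5025, 0.2934, 0.1597]
eef_rot: [-0.102, 0.995, 0.0, 0.0]
contact_force: [-0.4, 1.1, -2.6]
opening: 0.487
finger_force: 30.0
```

Run:
```python
from h import *
w=snap('wrist','w6'); sd=snap('side','si3'); sc=snap('scene','sc4'); st=r.get_state(); print(st['tool_pos'],st['clock'],st['opening'],st['contact_force'])
o=np.zeros((600,800,3),np.uint8)
o[:300,:400]=cv2.resize(cv2.imread('pics/w6.png')[240:480,160:480],(400,300))
def crop(s,f,P,wd,x,y):
    u=proj(s,P)[0]; h=int(wd*.75); x0=int(min(max(u[0]-wd/2,0),640-wd));y0=int(min(max(u[1]-h/2,0),480-h)); print(f,x0,y0,400/wd)
    o[y:y+300,x:x+400]=cv2.resize(cv2.imread('pics/%s.png'%f)[y0:y0+h,x0:x0+wd],(400,300),interpolation=cv2.INTER_CUBIC)
m=[.51,.29,.15]
crop(sd,'si3',m,100,0,300);crop(sc,'sc4',m,120,400,300)
crop(sd,'si3',m,50,400,0)
cv2.imwrite('pics/c5.png',o)
```

```text
[0.50119433 0.293299   0.15962032] 12.5 0.48603294289998944 [-0.21528507 -0.75912006 -1.75144668]
si3 225 169 4.0
sc4 196 126 3.3333333333333335
si3 250 188 8.0
```

View pics/c5.png

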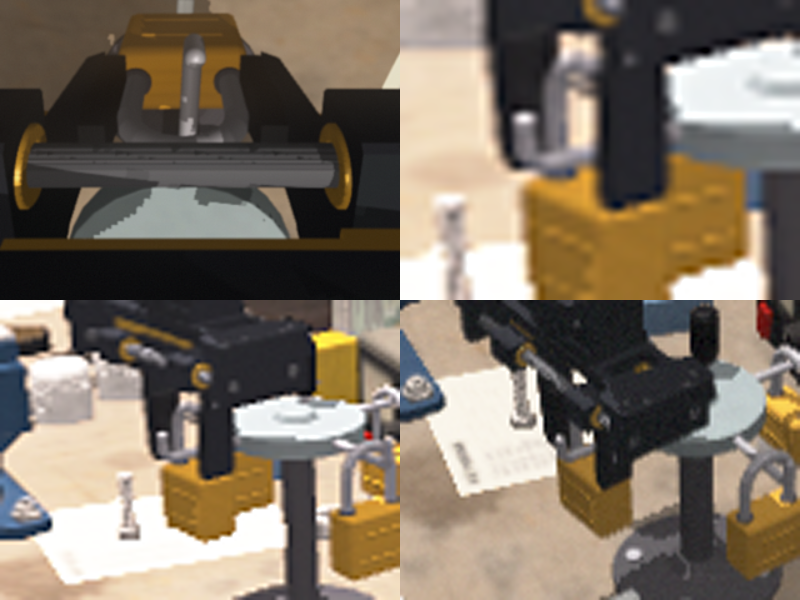

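The hook runs through the shackle: its tip stands in front at crop (190,40), centred between the legs at 135 and 235. Now I'll lower the lock onto the bar.

Call:
{"fn": "step_arm", "kwargs": {"steps": [[0,0,1.0,0,0,0,1],[0,0,0.9,0,0,0,1],[0,0,0.2,0,0,0,1],[0,0,0,0,0,0,1]]}}

```text
clock: 13.0
tool_pos: [0.5014, 0.2934, 0.1384]
eef_rot: [-0.102, 0.995, -0.0, -0.0]
contact_force: [0.2, 0.3, -2.6]
opening: 0.488
finger_force: 30.0
```

Call:
{"fn": "step_arm", "kwargs": {"steps": [[0,0,0.2,0,0,0,1],[0,0,0,0,0,0,1],[0,0,0,0,0,0,1]]}}

```text
clock: 13.38
tool_pos: [0.5016, 0.2935, 0.1369]
eef_rot: [-0.102, 0.995, 0.0, 0.0]
contact_force: [0.3, -0.4, -2.2]
opening: 0.483
finger_force: 30.0
```

Call:
{"fn": "step_arm", "kwargs": {"steps": [[0,0,0.15,0,0,0,1],[0,0,0,0,0,0,1],[0,0,0,0,0,0,1]]}}

```text
clock: 13.75
tool_pos: [0.5018, 0.2935, 0.1356]
eef_rot: [-0.102, 0.995, 0.0, 0.0]
contact_force: [-0.6, -0.4, 2.1]
opening: 0.483
finger_force: 30.0
```

Call:
{"fn": "step_arm", "kwargs": {"steps": [[0,0,0.15,0,0,0,1],[0,0,0,0,0,0,1],[0,0,0,0,0,0,1]]}}

```text
clock: 14.12
tool_pos: [0.5021, 0.2943, 0.1352]
eef_rot: [-0.102, 0.995, 0.001, 0.001]
contact_force: [-1.2, -1.1, 10.9]
opening: 0.482
finger_force: 30.0
```

It's resting on the bar (the vertical force has reversed). Back off slightly, release, rise.

Call:
{"fn": "step_arm", "kwargs": {"steps": [[0,0,-0.15,0,0,0,1],[0,0,0,0,0,0,0],[0,0,0,0,0,0,-0.4],[0,0,0,0,0,0,-0.7],[0,0,0,0,0,0,-0.7],[0,0,0,0,0,0,-0.7]]}}

```text
clock: 14.88
tool_pos: [0.5014, 0.2934, 0.1351]
eef_rot: [-0.102, 0.995, 0.0, -0.0]
contact_force: [0.2, -0.2, -1.0]
opening: 0.85
finger_force: 0.0
```

Call:
{"fn": "step_arm", "kwargs": {"steps": [[0,0,-1.5,0,0,0,-0.7],[0,0,-3,0,0,0,-0.7],[0,0,-4,0,0,0,-0.7],[0,0,-4,0,0,0,-0.7],[3,0,-4,0,0,0,-0.7],[4,0,0,0,0,0,-0.7],[0,0,0,0,0,0,-0.7],[0,0,0,0,0,0,-0.7]]}}

```text
clock: 15.88
tool_pos: [0.4338, 0.2793, 0.301]
eef_rot: [-0.102, 0.995, 0.0, 0.001]
contact_force: [-0.0, 0.4, 0.0]
opening: 0.852
finger_force: 0.0
```

Run:
```python
from h import *
sd=snap('side','si4'); sc=snap('scene','sc5'); st=r.get_state(); print(st['tool_pos'],st['clock'],st['contact_force'])
o=np.zeros((600,800,3),np.uint8)
def crop(s,f,P,wd,x,y):
    u=proj(s,P)[0]; h=int(wd*.75); x0=int(min(max(u[0]-wd/2,0),640-wd));y0=int(min(max(u[1]-h/2,0),480-h)); print(f,x0,y0,400/wd)
    o[y:y+300,x:x+400]=cv2.resize(cv2.imread('pics/%s.png'%f)[y0:y0+h,x0:x0+wd],(400,300),interpolation=cv2.INTER_CUBIC)
m=[.53,.29,.12]
crop(sd,'si4',m,100,0,0);crop(sc,'sc5',m,120,400,0);crop(sd,'si4',[.50,.29,.12],50,0,300);crop(sc,'sc5',[.50,.29,.12],60,400,300)
cv2.imwrite('pics/c6.png',o)
```

```text
[0.43405977 0.27933785 0.300293  ] 15.975 [ 0.18175752 -0.5381584   0.25484148]
si4 232 178 4.0
sc5 205 134 3.3333333333333335
si4 247 200 8.0
sc5 222 160 6.666666666666667
```

View pics/c6.png

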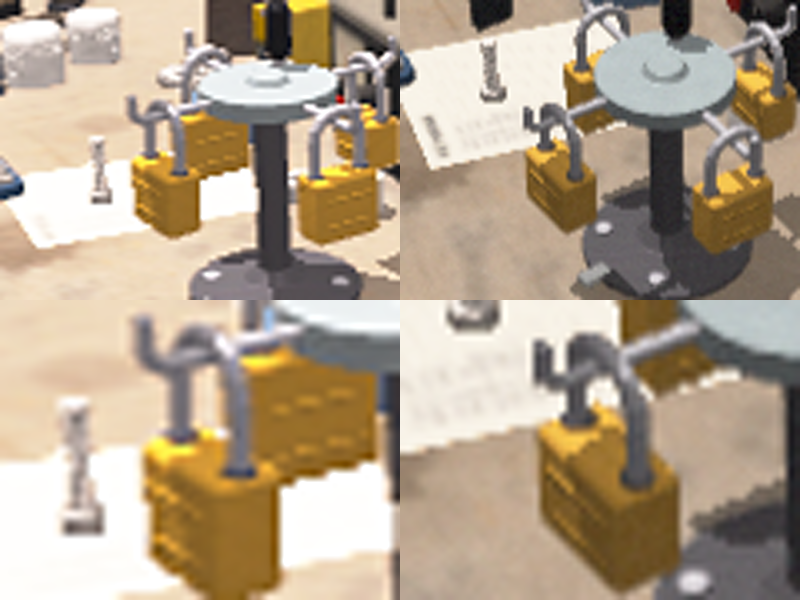

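The padlock hangs on the hook between disc and tip, and the hook points forward. I'll wait for any swing to die down, then hand in.

Call:
{"fn": "step_arm", "kwargs": {"steps": [[0,0,0,0,0,0,-0.7],[0,0,0,0,0,0,-0.7],[0,0,0,0,0,0,-0.7],[0,0,0,0,0,0,-0.7],[0,0,0,0,0,0,-0.7],[0,0,0,0,0,0,-0.7],[0,0,0,0,0,0,-0.7],[0,0,0,0,0,0,-0.7]]}}

```text
clock: 16.98
tool_pos: [0.433, 0.2792, 0.3003]
eef_rot: [-0.102, 0.995, 0.0, 0.0]
contact_force: [-0.3, -0.6, -0.1]
opening: 0.851
finger_force: 0.0
```

Call:
{"fn": "step_arm", "kwargs": {"steps": [[0,0,0,0,0,0,-0.7],[0,0,0,0,0,0,-0.7],[0,0,0,0,0,0,-0.7],[0,0,0,0,0,0,-0.7],[0,0,0,0,0,0,-0.7],[0,0,0,0,0,0,-0.7],[0,0,0,0,0,0,-0.7],[0,0,0,0,0,0,-0.7]]}}

```text
clock: 17.98
tool_pos: [0.433, 0.2792, 0.3002]
eef_rot: [-0.102, 0.995, 0.0, -0.0]
contact_force: [0.0, -0.4, 0.3]
opening: 0.851
finger_force: 0.0
```

Run:
```python
from h import *
I=[r.snapshot('scene')['pixels'][160:230,225:300].astype(int) for _ in range(6)]
d=[float((abs(i-I[0]).max(2)>25).sum()) for i in I[1:]]; print(d)
if max(d)<120: print(r.finish_job())
```

```text
[0.0, 0.0, 0.0, 0.0, 0.0]
the job is handed in; nothing more can be done
None
```

I turned the carousel until its empty hook pointed forward, hung the brass padlock there by its shackle, and handed the job in at about 18 s; the last pictures showed it hanging still, and no verdict came back.

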